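Gauge the plates by pinching and press the thinnest into the casting stand

TASK

Three grey plates in the white rack look alike but differ in thickness: feel them between the fingers, take only the thinnest one out of the rack, and press it gently, upright and fully home into the slot of the blue casting stand against its sprung orange pad, then let go. The two thicker plates do not fit: never force a plate on the stand, leave those two standing in the rack, and do not disturb the other things on the bench.

Things in the scene. Friction and masses are not known exactly. Their poses are not given: they have to be found in the camera images.
- plate_a_mid (a point): centre (half-way up, 37.5 mm above the foot) of one of three look-alike dark grey upright plates, 60 mm wide (its x), 75 mm tall (z), about 0.1 kg. They differ only in thickness (own y): one is 9, one 12, one 15 mm; which this is, is not told. Pinched from above across y, 15 to 20 mm above this centre, the finger opening is its thickness within 1 mm
- plate_b_mid (a point): centre (half-way up, 37.5 mm above the foot) of one of three look-alike dark grey upright plates, 60 mm wide (its x), 75 mm tall (z), about 0.1 kg. They differ only in thickness (own y): one is 9, one 12, one 15 mm; which this is, is not told. Pinched from above across y, 15 to 20 mm above this centre, the finger opening is its thickness within 1 mm
- plate_c_mid (a point): centre (half-way up, 37.5 mm above the foot) of one of three look-alike dark grey upright plates, 60 mm wide (its x), 75 mm tall (z), about 0.1 kg. They differ only in thickness (own y): one is 9, one 12, one 15 mm; which this is, is not told. Pinched from above across y, 15 to 20 mm above this centre, the finger opening is its thickness within 1 mm
- plate_a: the same plate as point plate_a_mid, origin at the centre of its foot; axes as there
- plate_b: the same plate as point plate_b_mid, origin at the centre of its foot; axes as there
- plate_c: the same plate as point plate_c_mid, origin at the centre of its foot; axes as there
- rack: fixed white rack, 84 x 196 mm, origin under its centre, z up. Three open bays in a row along its y, centres at y = -75, 0 and +75 mm; each bay has a floor 5 mm above the bench and ribs to 26.5 mm above the bench, 18 mm apart in y. The plates stand loosely in the bays, their x along the rack's x
- stand: fixed blue casting stand, base 110 x 90 x 12 mm, origin on the bench under the slot, z up. The slot runs along its x between end cheeks 68 mm apart, 30 mm above the bench. Its +y side is a rigid blue wall 42 mm high, face at y = +4.6 mm. Its -y side is the sprung pad. Both have a sloping lead-in over the top 6 mm that widens the mouth by 3 mm a side
- pad_face (a point): middle of the orange pad's face, 26 mm above the bench, 3 mm to -y of the slot's middle. The pad (41 mm high) yields to the stand's -y by 2.6 mm at most (3 N to start, 2.5 N/mm), so at most 10.2 mm passes. A 9 mm plate held about 1 mm towards the pad goes in best; pushing it down takes 3 to 12 N, its weight is not enough; let go, it is pressed to the blue wall
- slot_floor (a point): middle of the slot's floor, 12 mm above the bench, axes as the stand. A 9 mm plate fully home stands on it with its centre 37.5 mm above this point
- dropper_mid (a point): bystander: loose white dropper bottle with a red tip, 31 mm across, 94 mm tall; point half-way up
- label_tape: bystander: loose roll of white tape lying flat, 62 mm across, 18 mm high, origin under its centre
- petri_dish: bystander: loose glass dish, 81 mm across, 15 mm high, origin under its centre
- buffer_bottle_a: bystander: loose white bottle with an orange label, 53 mm across, 118 mm tall, origin under its centre
- buffer_bottle_b: bystander: loose white bottle with a blue label, 53 mm across, 118 mm tall, origin under its centre
Things that resemble listed ones, but are neither listed nor needed, are in the scene too. There is more than one size of the stand; the job needs the middle-sized.

How it is judged:
By the outcome, as a careful person would: the job done as asked, in the order asked, and still so for the second after the job is handed in, with the robot touching nothing.
It also fails if it takes over 53 s, if anything falls off the work surface, if the arm or the gripper's body presses on something with over 40 N, if the wrist force passes 120 N, or if a joint passes its speed limit or range.

ROBOT

A 7-joint arm with a two-finger parallel gripper is mounted at the origin on a cart in front of the work surface, level with it; the furniture and walls round the work are solid. World frame = base frame: x ahead of the robot, y to its left, z up, the work surface at z = 0. Lengths are in m, angles in rad, forces in N, time in s.
With the tool pointing down it reaches from about 0.425 to 0.8 m from the base axis. Payload 8.3 kg.
Tool frame: the origin (TCP) lies on the mounting face of the last link; the fingertips stand 173 mm ahead of it and the grasp point (between the pads) lies 155 mm ahead of it; y points along the fingers, x is the direction in which the jaws open and shut, and the axes are right-handed (so a half turn about y gives the same grasp; the last joint's range is limited). The gripper opens to 85 mm and grips with 20 to 120 N. Pads are 22 mm wide; open, the fingers measure 114 mm over their backs; the gripper's body (76 mm by 85 mm) begins 54 mm behind the grasp point. The pads swing forward as they close: fully open they stand 13 mm farther back than shut.
Start: joints at [1.125, 0.383, 0.016, 1.37, -0.006, 1.388, -0.046], TCP at [0.233, -0.58, 0.405] pointing down, gripper open.
Joint ranges: [-2.95, 2.95], [-0.25, 2.06], [-1.52, 1.56], [0.18, 2.33], [-1.44, 4.58], [0.02, 2.06], [-3.01, 3.01]. Speed limits (rad/s): [2.39, 2.39, 3.01, 3.01, 3.14, 3.14, 3.14].

INTERFACE

Orientations are given as a rotation vector (axis times angle).
In Python, from workcell import robot gives the robot as it stands.
- The arm moves only by the tool arm_command, never from a script. Its argument "deltas" is one flat list of numbers, 7 for each row, row after row: the opening, from -1 (shut) to 1 (fully open), then the shift along the tool's x, y, z in mm, then the turn, a rotation vector about the tool's x, y, z in degrees. A call has exactly 10 rows; each row is the pose to reach, as a shift and turn from the pose commanded when the call began, along the tool's axes at that moment; what a row does not reach only later rows make up. A row lasts 1/8 s, in which the tool goes at most 62.5 mm and 10.7 degrees, less where a joint would pass 70% of its speed; a pose out of reach is approached as far as the arm can. A call with a gripper value outside its range is refused whole. The fingers move at their own pace and stop on an object; "force" is the grip in N (left out, the last holds). Time passes only in rows, so rows that repeat a pose let the fingers close, or fill a call up. It gives the time, the measured TCP pose, the force and the opening at its end, in the units of the state.
- robot.get_obs(): the state, without advancing time (a new reading comes with each control period).
- robot.grab_frame(name): name is "side" or "top"; returns the picture (384x512x3 uint8, red, green, blue); there is no depth.
- robot.camera_info(name): a dict with "camera_matrix" (3x3 intrinsics, pixels), "k1" (the pictures are not rectified: a ray, as slopes to the right and down, at radius r is drawn at 1 + k1 r^2 times it, then the intrinsics apply), "rvec" (rotation vector, rad) and "tvec" (3), from world to camera coordinates, as OpenCV has them. Camera axes: x right, y down, z forward; pixel columns grow to the right and rows downward; lengths in m; the calibration is good to about 2 mm. A picture is of the moment at which its call begins. camera_info takes no time and is no camera call.
- robot.finish_job(): hands the job in, once; it reports no verdict.
Trained networks look in the newest picture that a camera, given by its name, has taken for a name from the list of things; names that differ only in an ending like _2 or _b are one class to them, and where a whole thing is asked for, a point or a joint stands for the part that bears it (a point fixed in the world has none). Each returns a list of dicts, best first, with "p" (0 to 1); they miss things now and then, are a little off and sometimes report something else, mostly with a low value. They report only what shows in the picture. A call takes as long as a camera call. They do not tell look-alikes from the thing itself.
- robot.search_frame(camera, query): "at" ([row, column] in pixels, amid what is visible of it).
- robot.regions_of(camera, query): "mask" (384x512 bool, what is visible of it) and "at" ([row, column] in pixels, amid what is visible of it).
The state is a dict: "clock": time; "qpos": joint angles; "qvel": joint speeds; "joint_torque": joint torques, N m; "ee_pos": TCP position; "tcp_rot": TCP orientation; "force": force on the tool from outside, world axes, zero at the start; "torque": the same for the moment, N m; "finger_gap": opening from 0.0 (shut) to 1.0 (fully open).
Only numpy, scipy, OpenCV 4.12 (cv2) and the standard library are available. Lean on these libraries where they do the work, as an engineer would, in place of code of your own. Each camera call takes 0.05 s, during which the arm holds its last target.

## Working session

There is one attempt and no reset: what is moved stays moved. The work goes in short steps, Python scripts to look and compute and a tool call to move; the robot and the scene stay as the last step left them, time stands still between calls to the robot, and variables do not carry over. Pictures are saved under pics/ and viewed, and the job is handed in when it is done.

Besides the shell and the picture viewer there is one more tool, called after "Emit:" as a command line: name --argument value ..., lists and objects as JSON in quotes. arm_command: Moves the arm, as the interface text tells. Its arguments: {"type":"object","properties":{"deltas":{"type":"array","items":{"type":"number"}},"force":{"type":"number"}},"required":["deltas"]}

```bash
ls; mkdir -p pics
python3 - <<'E'
from workcell import robot
import cv2
o=robot.get_obs(); print(o)
for c in("side","top"):
    im=robot.grab_frame(c); cv2.imwrite(f"pics/{c}0.png",im[:,:,::-1]); print(c,robot.camera_info(c))
E
```

```text
pics
{'clock': 0.0, 'qpos': array([ 1.125065  ,  0.38425424,  0.01634105,  1.37117921, -0.00630531,
        1.38818906, -0.04651623]), 'qvel': array([-0.00177051,  0.00123098,  0.00064093, -0.00137529, -0.00058747,
       -0.00050662,  0.00123752]), 'joint_torque': array([-7.25649297e-04, -6.27605081e+01,  8.43557417e-01, -3.71816254e+01,
        1.64372334e-02,  1.42961138e-02, -2.03007625e-05]), 'ee_pos': array([ 0.2334608 , -0.57957918,  0.40365689]), 'tcp_rot': array([-1.36524351,  0.9238961 , -0.92117155]), 'force': array([-0.03676102,  1.06227839,  1.24480687]), 'torque': array([ 0.07143954, -0.00205051, -0.01749014]), 'finger_gap': 0.99281531804585}
side {'camera_matrix': array([[375.58461117,   0.        , 256.18859083],
       [  0.        , 375.58461117, 191.47791821],
       [  0.        ,   0.        ,   1.        ]]), 'k1': 0.04025585965637408, 'rvec': array([ 0.40318665, -2.50579209,  1.55810338]), 'tvec': array([0.45460117, 0.22562435, 1.03811387])}
top {'camera_matrix': array([[473.709777  ,   0.        , 255.9391554 ],
       [  0.        , 473.709777  , 191.54822509],
       [  0.        ,   0.        ,   1.        ]]), 'k1': -0.08407767484347069, 'rvec': array([ 2.24215181, -1.88978647,  0.24006257]), 'tvec': array([-0.29083208,  0.52125766,  1.66359776])}
```

View pics/side0.png

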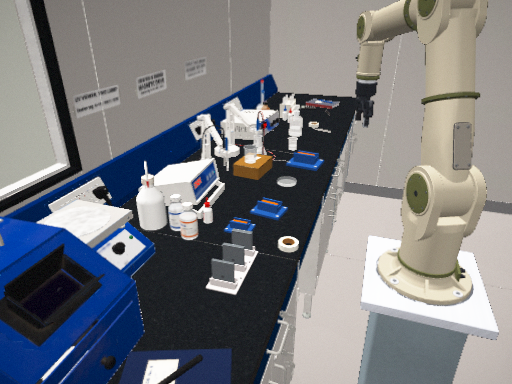

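View pics/top0.png

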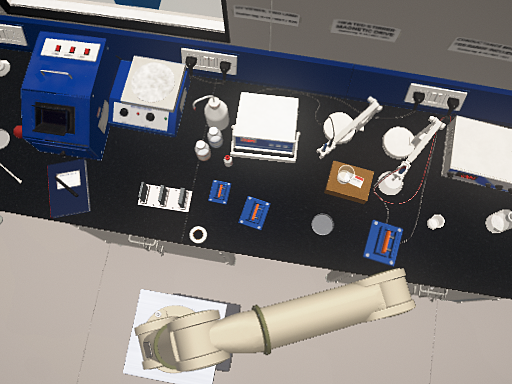

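Side picture: rack around (230,270) with three plates. There are three stands, at (240,226) small, (268,208) medium and (305,158) large. In the top picture they are at (219,191), (254,212) and (383,242). Now I'll measure them.

```bash
cat > h.py <<'E'
import numpy as np, cv2
from workcell import robot
from scipy.spatial.transform import Rotation as R
def cam(n):
    i=robot.camera_info(n); return i["camera_matrix"],i["k1"],cv2.Rodrigues(i["rvec"])[0],i["tvec"]
def proj(n,P):
    i=robot.camera_info(n)
    return cv2.projectPoints(np.atleast_2d(P).astype(float),i["rvec"],i["tvec"],i["camera_matrix"],np.array([i["k1"],0,0,0]))[0][:,0]
def ray(n,uv):
    K,k,Rm,t=cam(n)
    s=cv2.undistortPoints(np.array([[uv]],float),K,np.array([k,0,0,0.]))[0,0]
    return -Rm.T@t, Rm.T@np.array([s[0],s[1],1])
def onz(n,uv,z):
    c,d=ray(n,uv); return c+d*(z-c[2])/d[2]
def tri(uvs):
    A=np.zeros((3,3));b=np.zeros(3)
    for n,uv in uvs:
        c,d=ray(n,uv);d/=np.linalg.norm(d);M=np.eye(3)-np.outer(d,d);A+=M;b+=M@c
    return np.linalg.solve(A,b)
E
python3 - <<'E'
from h import *
o=robot.get_obs(); Rm=R.from_rotvec(o["tcp_rot"]).as_matrix(); print(Rm.round(3))
for c in("side","top"):
    im=robot.grab_frame(c)[:,:,::-1]
    for q in["stand","rack","plate_a","label_tape","petri_dish","buffer_bottle_a","dropper_mid"]:
        print(c,q,[(np.round(d["at"]),round(d["p"],2),int(d["mask"].sum())) for d in robot.regions_of(c,q)])
    print(c,"camera pos",ray(c,(256,192))[0])
    x,y,w,h=(180,185,140,120) if c=="side" else (125,125,200,125)
    s=5 if c=="side" else 4
    cv2.imwrite(f"pics/{c}crop.png",cv2.resize(im[y:y+h,x:x+w],None,fx=s,fy=s,interpolation=cv2.INTER_CUBIC))
for n,uv in(("small",(219,191)),("mid",(254,212)),("large",(383,242)),("rack",(165,197)),("tape",(198,234)),("dish",(322,224)),("drop",(228,160))):
    print(n,onz("top",uv,0.02))
E
```

```text
[[ 0.374 -0.001  0.928]
 [-0.928  0.002  0.374]
 [-0.002 -1.     0.   ]]
side stand [(array([209., 269.]), 0.83, 557), (array([160., 305.]), 0.79, 506), (array([224., 239.]), 0.5, 312)]
side rack [(array([280., 238.]), 0.67, 811)]
side plate_a [(array([240., 242.]), 0.93, 351), (array([254., 236.]), 0.63, 411), (array([278., 236.]), 0.5, 689)]
side label_tape [(array([244., 288.]), 0.68, 265), (array([268., 222.]), 0.55, 474)]
side petri_dish [(array([184., 285.]), 0.65, 194), (array([282., 239.]), 0.37, 771)]
side buffer_bottle_a [(array([222., 189.]), 0.82, 597), (array([209., 174.]), 0.69, 412)]
side dropper_mid [(array([215., 208.]), 0.49, 168)]
side camera pos [0.17561148 0.93186895 0.66032556]
top stand [(array([192., 218.]), 0.94, 402), (array([244., 382.]), 0.84, 1246), (array([216., 253.]), 0.68, 712)]
top rack [(array([201., 167.]), 0.6, 778)]
top plate_a [(array([195., 143.]), 0.68, 138), (array([197., 181.]), 0.67, 117), (array([193., 163.]), 0.66, 100)]
top label_tape [(array([240., 194.]), 0.69, 189)]
top petri_dish []
top buffer_bottle_a [(array([154., 203.]), 0.73, 216), (array([133., 217.]), 0.62, 211)]
top dropper_mid []
top camera pos [ 0.12966276 -0.28007752  1.74028575]
small [ 0.55378146 -0.05882507  0.02      ]
mid [ 0.49649996 -0.20232308  0.02      ]
large [ 0.46500439 -0.68880252  0.02      ]
rack [0.49654245 0.13725368 0.02      ]
tape [ 0.38005021 -0.01347517  0.02      ]
dish [ 0.49413992 -0.45767577  0.02      ]
drop [ 0.68009264 -0.06951141  0.02      ]
```

View pics/topcrop.png

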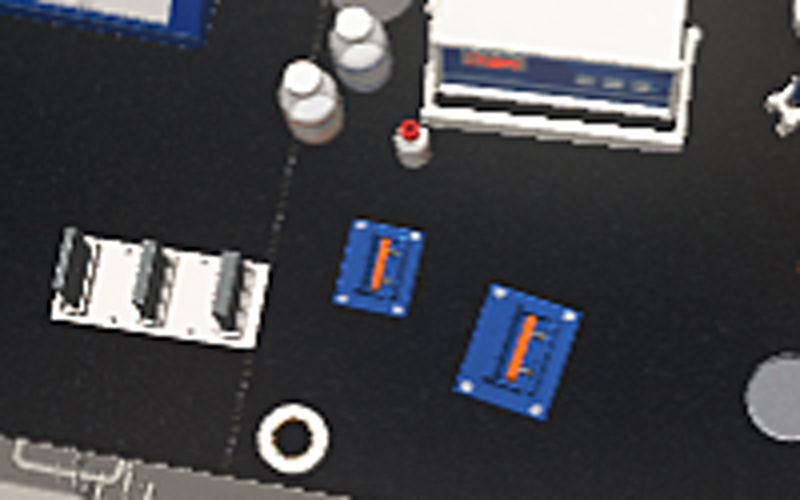

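View pics/sidecrop.png

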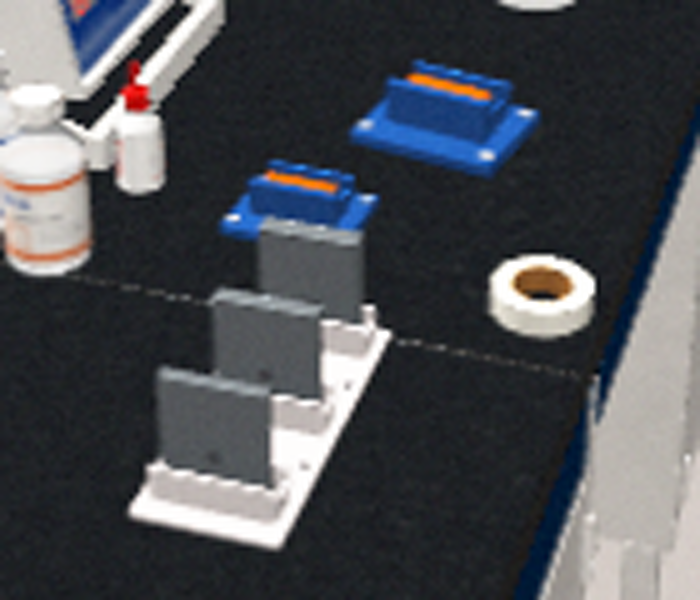

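```bash
cat > fit.py <<'E'
from h import *
from scipy.optimize import minimize
S=8
def soft(n,hulls,win):
    x,y,w,h=win; m=np.zeros((h*S,w*S),np.uint8)
    for H in hulls:
        p=proj(n,H); p=(p-[x-.5,y-.5])*S-.5
        cv2.fillConvexPoly(m,cv2.convexHull(np.round(p*16).astype(np.int32)),255,shift=4)
    m=cv2.resize(m,(w,h),interpolation=cv2.INTER_AREA).astype(float)/255
    return cv2.GaussianBlur(m,(0,0),0.5)
def box(x0,x1,y0,y1,z0,z1):
    return np.array([[a,b,c] for a in(x0,x1) for b in(y0,y1) for c in(z0,z1)],float)/1000
def place(B,p):
    c,s=np.cos(p[2]),np.sin(p[2]); return B@np.array([[c,s,0],[-s,c,0],[0,0,1]])+[p[0],p[1],0]
def fit(obs,boxes,p0):
    # obs: list of (cam,win,softmask,weight)
    def cost(v):
        p=[p0[0]+v[0]/1000,p0[1]+v[1]/1000,p0[2]+v[2]/100]
        return sum((wt*(soft(n,[place(B,p) for B in boxes],win)-m)**2).sum() for n,win,m,wt in obs)
    best=None
    for a in(-8,0,8):
        r=minimize(cost,[0,0,a],method="Nelder-Mead",options=dict(initial_simplex=np.array([[0,0,a],[6,0,a],[0,6,a],[0,0,a+8]])+.3,xatol=.02,fatol=1e-3,maxiter=300))
        if best is None or r.fun<best.fun:best=r
    v=best.x
    return np.array([p0[0]+v[0]/1000,p0[1]+v[1]/1000,p0[2]+v[2]/100]),best.fun
E
cat > a.py <<'E'
from fit import *
T=cv2.imread("pics/top0.png").astype(float);Sd=cv2.imread("pics/side0.png").astype(float)
# colours b,g,r : stand is blue or orange
def stm(im,win):
    x,y,w,h=win;c=im[y:y+h,x:x+w]; b,g,r=c[...,0],c[...,1],c[...,2]
    return np.clip((np.maximum(b,r)-40)/90,0,1)
wT=(232,188,44,50); wS=(244,192,50,32)
mT,mS=stm(T,wT),stm(Sd,wS)
cv2.imwrite("pics/m1.png",np.hstack([cv2.resize(mT,(352,400),interpolation=0),cv2.resize(mS,(448,288),interpolation=0)[:288].repeat(1,0) if 0 else cv2.copyMakeBorder(cv2.resize(mS,(440,282),interpolation=0),0,118,0,0,0)])*255)
base=box(-55,55,-45,45,0,12); wall=box(-34,34,-8,13,12,41)
p0=[.496,-.202,-.25]
# expected: stand x mostly along world x?
for nm,obs in(("top",[("top",wT,mT,1)]),("side",[("side",wS,mS,1)]),("both",[("top",wT,mT,1),("side",wS,mS,1)])):
    for b in([base],[base,wall]):
        print(nm,len(b),fit(obs,b,p0))
E
python3 a.py
```

```text
top 1 (array([ 0.49794068, -0.20212375, -0.15994052]), np.float64(24.34386083347044))
top 2 (array([ 0.49794068, -0.20212375, -0.15994052]), np.float64(24.34386083347044))
side 1 (array([ 0.49819362, -0.20663797, -0.16993687]), np.float64(86.49899132007883))
side 2 (array([ 0.49752864, -0.20696047, -0.14829229]), np.float64(63.90848120029719))
both 1 (array([ 0.49796584, -0.20288126, -0.162688  ]), np.float64(119.24792400774015))[ WARN:0@1.183] global loadsave.cpp:1063 imwrite_ Unsupported depth image for selected encoder is fallbacked to CV_8U.
Traceback (most recent call last):
  File "a.py", line 15, in <module>
    print(nm,len(b),fit(obs,b,p0))
                    ~~~^^^^^^^^^^
  File "fit.py", line 22, in fit
    r=minimize(cost,[0,0,a],method="Nelder-Mead",options=dict(initial_simplex=np.array([[0,0,a],[6,0,a],[0,6,a],[0,0,a+8]])+.3,xatol=.02,fatol=1e-3,maxiter=300))
  File "fit.py", line 19, in cost
    return sum((wt*(soft(n,[place(B,p) for B in boxes],win)-m)**2).sum() for n,win,m,wt in obs)
  File "fit.py", line 19, in <genexpr>
    return sum((wt*(soft(n,[place(B,p) for B in boxes],win)-m)**2).sum() for n,win,m,wt in obs)
                    ~~~~^^^^^^^^^^^^^^^^^^^^^^^^^^^^^^^^^^^
  File "fit.py", line 7, in soft
    p=proj(n,H); p=(p-[x-.5,y-.5])*S-.5
  File "h.py", line 7, in proj
    i=robot.camera_info(n)
ValueError: time passes only in moves, steps and waits
```

View pics/m1.png

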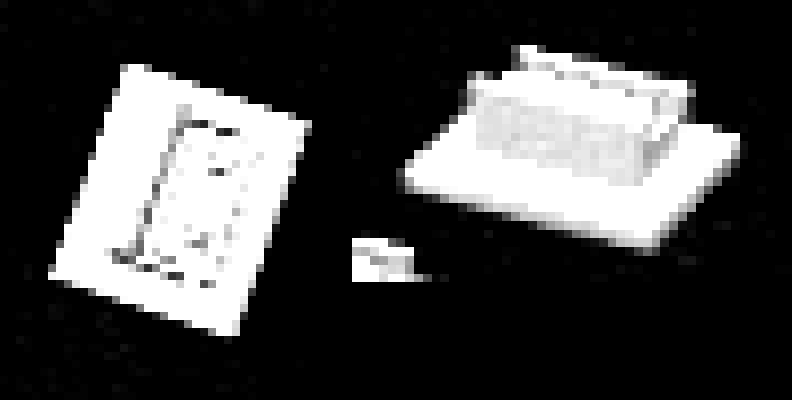

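```bash
python3 - <<'E'
from workcell import robot
import pickle
pickle.dump({c:robot.camera_info(c) for c in("side","top")},open("cam.pkl","wb"))
E
sed -i 's/^from workcell import robot/from workcell import robot\nimport pickle\nCI=pickle.load(open("\.\/cam.pkl","rb"))/; s/robot.camera_info(n)/CI[n]/' h.py
cat > a.py <<'E'
from fit import *
T=cv2.imread("pics/top0.png").astype(float);Sd=cv2.imread("pics/side0.png").astype(float)
def stm(im,win):
    x,y,w,h=win;c=im[y:y+h,x:x+w]; b,r=c[...,0],c[...,2]
    return np.clip((np.maximum(b,r)-40)/90,0,1)
wT=(232,188,44,50); wS=(244,192,50,32)
mT,mS=stm(T,wT),stm(Sd,wS)
mT[8:-8,8:-8]=np.where(cv2.erode(cv2.morphologyEx((mT>.5).astype(np.uint8),cv2.MORPH_CLOSE,np.ones((9,9))),np.ones((5,5)))[8:-8,8:-8]>0,1,mT[8:-8,8:-8])
WS=np.ones_like(mS); WS[24:,:14]=0
# ignore area of wall protrusion
WS[:20,10:42]=0
base=box(-55,55,-45,45,0,12)
p0=[.498,-.203,-.16]
for nm,obs in(("top",[("top",wT,mT,1)]),("side",[("side",wS,mS,WS)]),("both",[("top",wT,mT,1),("side",wS,mS,WS)])):
    print(nm,fit(obs,[base],p0))
# orange
def org(im,win):
    x,y,w,h=win;c=im[y:y+h,x:x+w]; return np.clip((c[...,2]-c[...,0]-20)/100,0,1)
for n,im,win in(("top",T,wT),("side",Sd,wS)):
    m=org(im,win);yy,xx=np.mgrid[:m.shape[0],:m.shape[1]]
    print(n,"orange",m.sum(),(m*xx).sum()/m.sum()+win[0],(m*yy).sum()/m.sum()+win[1])
    uv=((m*xx).sum()/m.sum()+win[0],(m*yy).sum()/m.sum()+win[1]); print(onz(n,uv,.041))
# rack : white
wR=(132,178,66,40); x,y,w,h=wR
c=T[y:y+h,x:x+w]; g=c.min(2); cv2.imwrite("pics/rk.png",cv2.resize(c,None,fx=12,fy=12,interpolation=2))
wR2=(200,240,70,56); x,y,w,h=wR2
cv2.imwrite("pics/rk2.png",cv2.resize(Sd[y:y+h,x:x+w],None,fx=10,fy=10,interpolation=2))
E
python3 a.py
```

```text
top (array([ 0.49775825, -0.20189427, -0.16385708]), np.float64(9.90669830983106))
side (array([ 0.49850286, -0.20480809, -0.1461701 ]), np.float64(3.490450297199659))
both (array([ 0.49783341, -0.20240914, -0.16753943]), np.float64(16.04526827829602))
top orange 40.72 254.9290275049116 211.4928781925344
[ 0.49447334 -0.20630721  0.041     ]
side orange 35.91 266.2052353104985 204.53968253968253
[ 0.49888523 -0.17389681  0.041     ][ WARN:0@1.302] global loadsave.cpp:1063 imwrite_ Unsupported depth image for selected encoder is fallbacked to CV_8U.
```

View pics/rk.png

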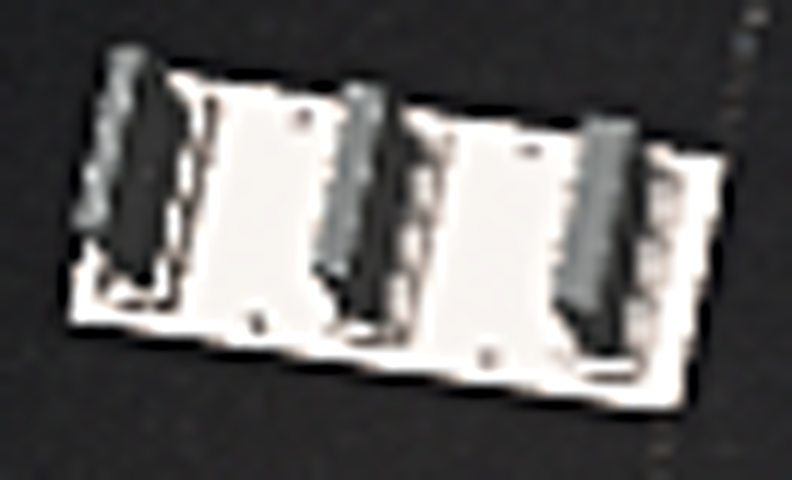

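View pics/rk2.png

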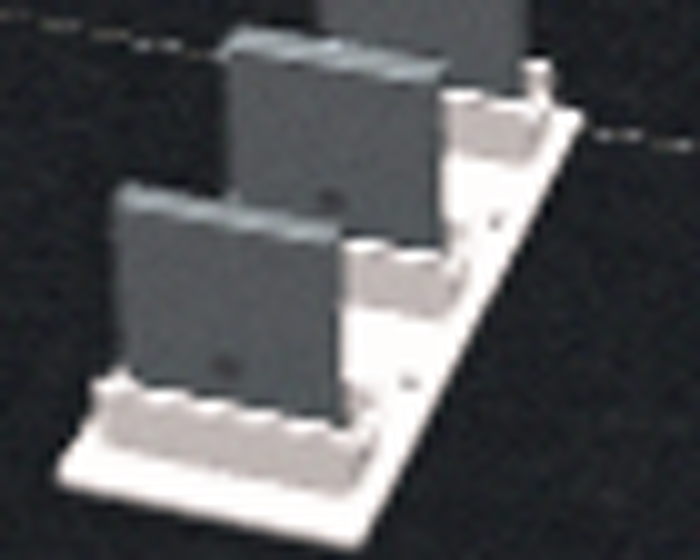

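```bash
cat > b.py <<'E'
from fit import *
T=cv2.imread("pics/top0.png");Sd=cv2.imread("pics/side0.png")
p=[.4978,-.2024,-.165]
for n,im,win,s in(("top",T,(232,186,44,52),11),("side",Sd,(244,190,50,34),14)):
    x,y,w,h=win
    c=cv2.resize(im[y:y+h,x:x+w],None,fx=s,fy=s,interpolation=cv2.INTER_CUBIC)
    d=c.copy()
    def L(a,b,col):
        q=(proj(n,place(np.array([a,b])/1000.,p))-[x-.5,y-.5])*s
        cv2.line(d,*[tuple(int(v) for v in k) for k in q],col,1)
    for z in(0,12):
        P=[(-55,-45,z),(55,-45,z),(55,45,z),(-55,45,z)]
        for i in range(4):L(P[i],P[(i+1)%4],(255,255,255))
    L((-34,7.6,42),(34,7.6,42),(0,255,0));L((-34,-6,41),(34,-6,41),(0,255,255));
    L((-34,0,30),(-34,0,42),(255,0,255))
    cv2.imwrite(f"pics/ov_{n}.png",np.hstack([c,d])[:, :] if n=="top" else np.vstack([c,d]))
    print(d.shape)
E
python3 b.py; python3 -c "
import cv2
a=cv2.imread('pics/ov_top.png');print(a.shape);cv2.imwrite('pics/ov_top.png',cv2.resize(a,(800,int(a.shape[0]*800/a.shape[1]))))
a=cv2.imread('pics/ov_side.png');cv2.imwrite('pics/ov_side.png',cv2.resize(a,None,fx=.62,fy=.62))"
```

```text
(572, 484, 3)
(476, 700, 3)
(572, 968, 3)
```

View pics/ov_top.png

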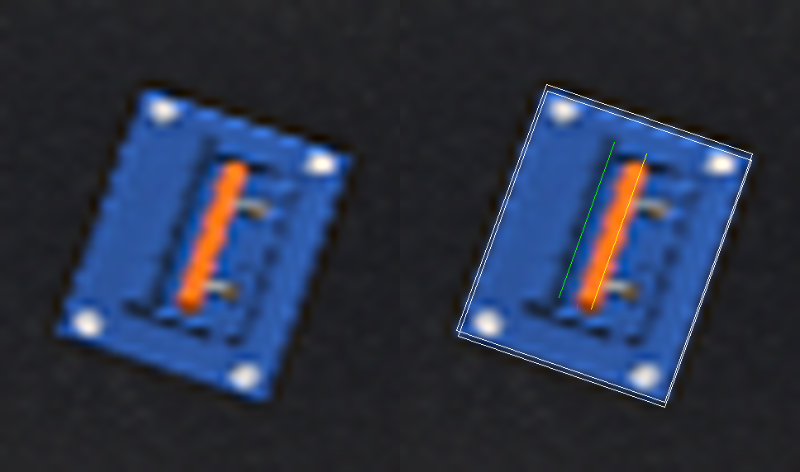

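View pics/ov_side.png

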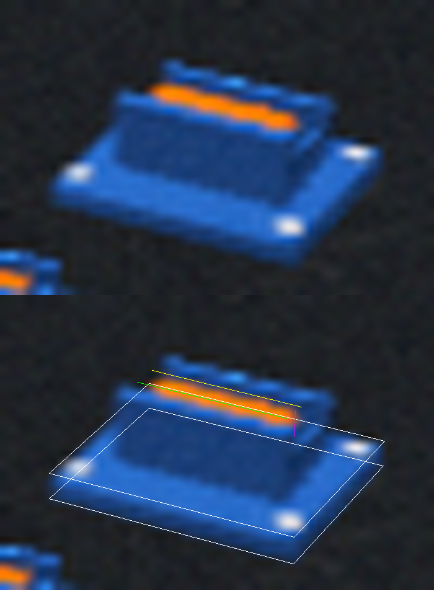

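```bash
cat > c.py <<'E'
from fit import *
T=cv2.imread("pics/top0.png");Sd=cv2.imread("pics/side0.png")
p=[.4978,-.2024,-.165]
from scipy.ndimage import map_coordinates
for n,im,z in(("top",T,41),("side",Sd,42)):
  print(n,"profile at z",z)
  for y in np.arange(-46,47,2.):
    xs=np.linspace(-22,22,45)
    P=place(np.c_[xs,np.full(45,y),np.full(45,z)]/1000,p); uv=proj(n,P)
    v=[map_coordinates(im[...,k].astype(float),[uv[:,1],uv[:,0]],order=1).mean() for k in range(3)]
    print(y,np.round(v).astype(int))
E
python3 c.py
```

```text
top profile at z 41
-46.0 [112  62  37]
-44.0 [151  81  43]
-42.0 [173  92  47]
-40.0 [174  93  47]
-38.0 [171  92  47]
-36.0 [169  91  46]
-34.0 [160  86  44]
-32.0 [143  76  41]
-30.0 [131  71  38]
-28.0 [133  71  38]
-26.0 [151  81  42]
-24.0 [159  86  47]
-22.0 [150  86  52]
-20.0 [142  85  55]
-18.0 [143  88  57]
-16.0 [150  90  54]
-14.0 [155  91  50]
-12.0 [149  90  59]
-10.0 [126  93 114]
-8.0 [ 89 104 189]
-6.0 [ 48 117 236]
-4.0 [ 30 122 250]
-2.0 [ 49 113 231]
0.0 [ 91  98 177]
2.0 [131  88 102]
4.0 [148  79  44]
6.0 [133  68  27]
8.0 [106  56  27]
10.0 [100  56  31]
12.0 [120  67  37]
14.0 [143  78  42]
16.0 [157  85  45]
18.0 [162  87  46]
20.0 [162  87  45]
22.0 [161  86  45]
24.0 [160  86  45]
26.0 [160  86  45]
28.0 [160  86  45]
30.0 [160  86  45]
32.0 [160  86  44]
34.0 [162  87  45]
36.0 [166  89  46]
38.0 [161  86  45]
40.0 [139  75  42]
42.0 [98 57 37]
44.0 [48 37 32]
46.0 [29 29 31]
side profile at z 42
-46.0 [38 34 32]
-44.0 [38 35 32]
-42.0 [38 35 32]
-40.0 [38 34 32]
-38.0 [37 33 31]
-36.0 [37 33 30]
-34.0 [37 32 30]
-32.0 [37 33 29]
-30.0 [37 33 29]
-28.0 [38 33 29]
-26.0 [41 34 29]
-24.0 [47 37 29]
-22.0 [63 44 30]
-20.0 [90 57 33]
-18.0 [124  73  36]
-16.0 [156  88  39]
-14.0 [172  95  39]
-12.0 [168  90  37]
-10.0 [152  80  34]
-8.0 [133  71  34]
-6.0 [119  67  44]
-4.0 [106  72  69]
-2.0 [ 88  83 110]
0.0 [ 64  97 158]
2.0 [ 38 111 201]
4.0 [ 18 122 230]
6.0 [ 13 128 242]
8.0 [ 23 129 240]
10.0 [ 50 127 222]
12.0 [ 89 123 189]
14.0 [130 118 144]
16.0 [163 112  99]
18.0 [179 104  64]
20.0 [177  95  44]
22.0 [162  84  35]
24.0 [145  74  30]
26.0 [131  67  28]
28.0 [123  62  26]
30.0 [120  61  25]
32.0 [120  61  25]
34.0 [120  62  26]
36.0 [121  63  26]
38.0 [121  63  27]
40.0 [121  63  27]
42.0 [120  62  27]
44.0 [120  62  27]
46.0 [120  62  27]
```

```bash
cat > d.py <<'E'
from fit import *
T=cv2.imread("pics/top0.png").astype(float);Sd=cv2.imread("pics/side0.png").astype(float)
def mk(im,win):
    x,y,w,h=win;return np.clip((im[y:y+h,x:x+w].min(2)-45)/150,0,1)
wR=(130,176,72,46);m=mk(T,wR)
W=np.ones_like(m)
hole=cv2.dilate((cv2.morphologyEx((m>.4).astype(np.uint8),cv2.MORPH_CLOSE,np.ones((13,13)))),np.ones((1,1)))
# ignore pixels with grey/dark inside; use outside + clearly white
er=cv2.erode(hole,np.ones((5,5)))
W[(er>0)]=0
W[:,:16]=np.where(np.arange(46)[:,None]<22,0,W[:,:16])   # left top covered by plate
cv2.imwrite("pics/w.png",cv2.resize(np.hstack([m,W]),None,fx=5,fy=5,interpolation=0)*255)
wS=(198,236,66,64);mS=mk(Sd,wS);WS=np.zeros_like(mS);WS[40:,:]=1;WS[:,:6]=0
g=[.497,.137,-.15]
rb=box(-42,42,-98,98,0,5)
for nm,obs in(("top",[("top",wR,m,W)]),("side",[("side",wS,mS,WS)]),("both",[("top",wR,m,W),("side",wS,mS,WS)])):
    for g1 in(-.15,):
        print(nm,fit(obs,[rb],[g[0],g[1],g1]))
E
python3 d.py 2>/dev/null
python3 - <<'E'
from h import *
for c in("top","side"):
    robot.grab_frame(c)
    for q in("pad_face","slot_floor","plate_a_mid","plate_b_mid"):
        r=robot.search_frame(c,q)
        for d in r:
            uv=d["at"][::-1]; print(c,q,np.round(uv,1),round(d["p"],2),onz(c,uv,{"pad_face":.026,"slot_floor":.012}.get(q,.0425)).round(4))
print(robot.get_obs()["clock"])
E
```

```text
top (array([0.49868564, 0.14284731, 0.01713621]), np.float64(26.818976128410142))
side (array([0.49890197, 0.14316744, 0.01829458]), np.float64(58.58096498326855))
both (array([0.49879974, 0.14294914, 0.01596767]), np.float64(85.6632234686077))
top pad_face [382.  243.1] 0.43 [ 0.4592 -0.6842  0.026 ]
top pad_face [255.9 213.9] 0.37 [ 0.4893 -0.2107  0.026 ]
top slot_floor [255.1 209.1] 0.94 [ 0.5098 -0.2041  0.012 ]
top slot_floor [219.6 194.2] 0.79 [ 0.5439 -0.0624  0.012 ]
top slot_floor [383.9 242.8] 0.7 [ 0.4642 -0.6943  0.012 ]
top plate_a_mid [162.5 191.6] 0.64 [0.5104 0.1455 0.0425]
side slot_floor [241.  225.2] 0.79 [ 0.5513 -0.0617  0.012 ]
side slot_floor [305.6 162.1] 0.75 [ 0.4608 -0.681   0.012 ]
side slot_floor [270.8 209.2] 0.62 [ 0.4884 -0.1974  0.012 ]
side plate_a_mid [233.1 254.1] 0.88 [0.5015 0.1356 0.0425]
side plate_b_mid [226.1 270.7] 0.98 [0.4923 0.2091 0.0425]
side plate_b_mid [287.5 245.7] 0.68 [0.3681 0.0482 0.0425]
1.4
```

View pics/w.png

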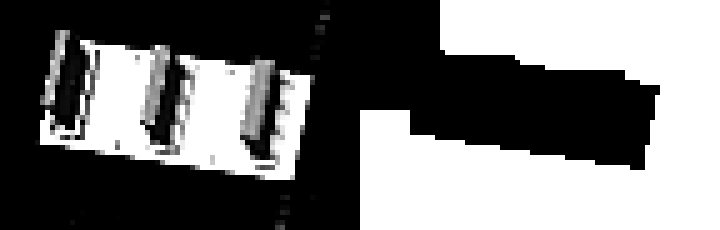

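```bash
cat > e.py <<'E'
from fit import *
T=cv2.imread("pics/top0.png");Sd=cv2.imread("pics/side0.png")
p=[.4988,.1430,.016]; st=[.4985,-.1985,-.165]
out=[]
for n,im,win,s in(("top",T,(130,174,72,50),11),("side",Sd,(198,226,72,74),8)):
    x,y,w,h=win
    d=cv2.resize(im[y:y+h,x:x+w],None,fx=s,fy=s,interpolation=cv2.INTER_CUBIC)
    def B(b,col,p):
        for i in range(8):
            for j in range(i):
                if (np.abs(b[i]-b[j])>1e-6).sum()==1:
                    q=(proj(n,place(np.array([b[i],b[j]]),p))-[x-.5,y-.5])*s
                    cv2.line(d,*[tuple(int(v) for v in k) for k in q],col,1)
    B(box(-42,42,-98,98,0,5),(0,0,255),p)
    for k in(-75,0,75):B(box(-30,30,k-6,k+6,5,80),(0,255,0),p)
    cv2.imwrite(f"pics/rov_{n}.png",d)
E
python3 e.py
```

```text
(no output)
```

View pics/rov_top.png

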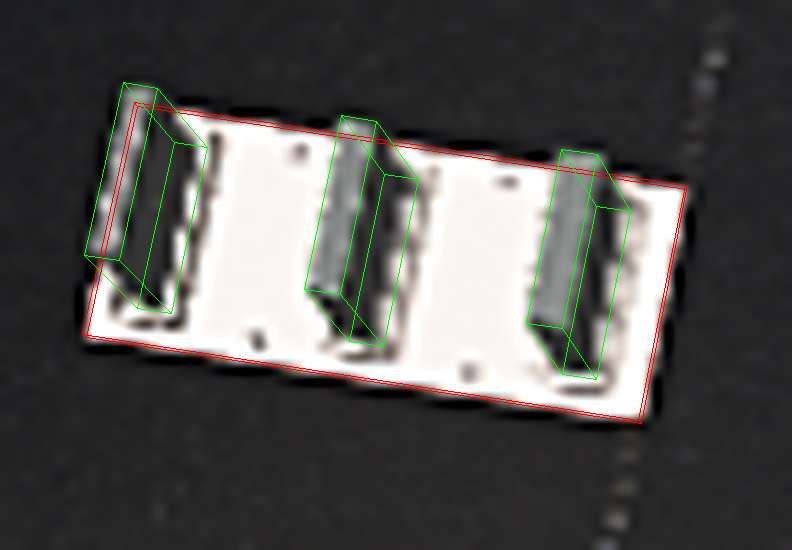

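View pics/rov_side.png

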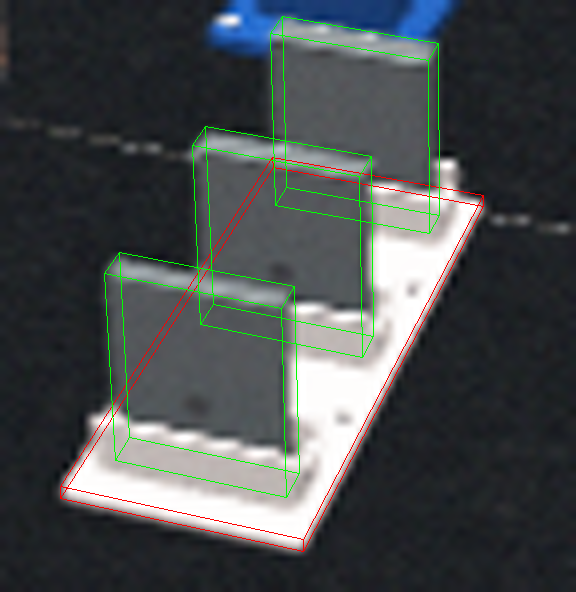

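Overlay check: the rack model matches both pictures to within a pixel. The plate tops are at top-view pixels (141,189), (160,193) and (182,196). The job's stand is the middle-sized one at top (254,212), not the small one at (219,191) or the large one at (383,242). The crop and the 110x90 fit confirm that. Now I'll move towards the rack.

Emit:
arm_command --deltas '[0,-320,0,350,0,21,0,0,-320,0,350,0,21,0,0,-320,0,350,0,21,0,0,-320,0,350,0,21,0,0,-320,0,350,0,21,0,0,-320,0,350,0,21,0,0,-320,0,350,0,21,0,0,-320,0,350,0,21,0,0,-320,0,350,0,21,0,0,-320,0,350,0,21,0]' --force 20

```text
clock: 2.65
ee_pos: [0.4384, -0.1528, 0.4048]
tcp_rot: [-1.217, 1.197, -1.198]
force: [-0.3, -0.1, 0.1]
finger_gap: 0.5
```

```bash
cat >> h.py <<'E'
def delta(target, axis_deg=None):
    """world target TCP -> shift in tool mm, and turn (deg, rotvec) to make fingers straight down with tool x at world angle axis_deg"""
    o=robot.get_obs(); Rm=R.from_rotvec(o["tcp_rot"]).as_matrix()
    s=Rm.T@(np.array(target)-o["ee_pos"])*1000
    t=None
    if axis_deg is not None:
        a=np.radians(axis_deg); x=np.array([np.cos(a),np.sin(a),0]); y=np.array([0,0,-1.]); Rt=np.c_[x,y,np.cross(x,y)]
        t=np.degrees(R.from_matrix(Rm.T@Rt).as_rotvec()).round(2)
    return s.round(1),t,"t=%.2f"%o["clock"],o["ee_pos"].round(4),o["force"].round(2),"gap mm %.2f"%(o["finger_gap"]*85)
E
python3 -c "
from h import *
print(delta((.5,.068,.26),-89.1))"
```

```text
(array([-219.9,  144.7,   65.1]), array([0.  , 0.  , 0.02]), 't=2.65', array([ 0.4384, -0.1528,  0.4048]), array([-0.33, -0.12,  0.15]), 'gap mm 42.51')
```

Emit:
arm_command --deltas '[0,-60,20,18,0,0,0,0,-120,40,36,0,0,0,0,-180,60,54,0,0,0,0,-220,60,65,0,0,0,0,-220,60,65,0,0,0,0,-220,90,65,0,0,0,0,-220,120,65,0,0,0,0,-220,150,65,0,0,0,0,-220,180,65,0,0,0,0,-220,190,65,0,0,0]'

```text
clock: 3.9
ee_pos: [0.4995, 0.0664, 0.2131]
tcp_rot: [-1.218, 1.201, -1.199]
force: [1.3, -0.5, 0.2]
finger_gap: 0.498
```

Emit:
arm_command --deltas '[-0.4,0,0,0,0,0,0,-0.6,0,0,0,0,0,0,-0.8,0,0,0,0,0,0,-1,0,0,0,0,0,0,-1,0,0,0,0,0,0,-1,0,0,0,0,0,0,-1,0,0,0,0,0,0,-1,0,0,0,0,0,0,-1,0,0,0,0,0,0,-1,0,0,0,0,0,0]' --force 20

```text
clock: 5.15
ee_pos: [0.5006, 0.0689, 0.2159]
tcp_rot: [-1.215, 1.196, -1.198]
force: [-0.5, -1.1, 6.6]
finger_gap: 0.171
```

```bash
python3 -c "
from h import *
print(delta((.5,.068,.215),-89.1))
for c in('top','side'): cv2.imwrite('pics/f1%s.png'%c,robot.grab_frame(c)[:,:,::-1])
a=cv2.imread('pics/f1side.png')[190:310,180:320];b=cv2.imread('pics/f1top.png')[150:230,125:225]
cv2.imwrite('pics/f1.png',np.hstack([cv2.resize(a,(420,360),interpolation=2),cv2.resize(b,(375,300),interpolation=2) if 0 else cv2.copyMakeBorder(cv2.resize(b,(375,300),interpolation=2),0,60,0,0,0)]))
"
```

```text
(array([ 0.9,  0.9, -0.6]), array([-0.12,  0.03,  0.01]), 't=5.15', array([0.5006, 0.0689, 0.2159]), array([-0.48, -1.05,  6.64]), 'gap mm 14.52')
```

View pics/f1.png

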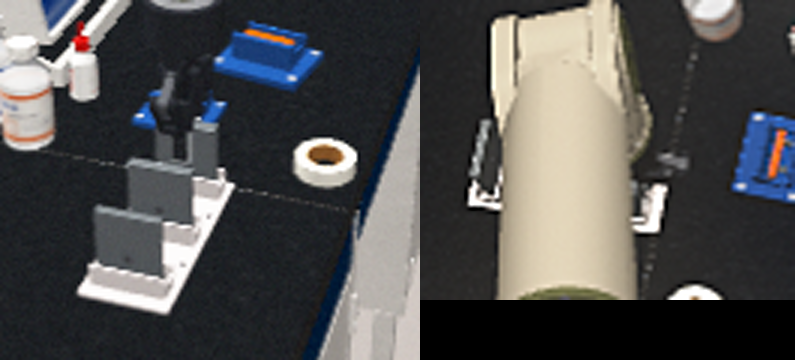

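Side crop (184,130): the fingers straddle the nearest-to-stand plate; the reading is 14.5 mm, so it's the 15 mm plate. On to the middle one.

Emit:
arm_command --deltas '[-0.4,0,0,0,0,0,0,0,0,0,0,0,0,0,0,0,-25,0,0,0,0,0,0,-60,0,0,0,0,0,0,-70,0,0,0,0,0,-37,-70,-1,0,0,0,0,-74,-70,-2,0,0,0,0,-74,-70,-2,0,0,0,0,-74,-40,-2,0,0,0,0,-74,-2,-2,0,0,0]'

```text
clock: 6.5
ee_pos: [0.4972, 0.1419, 0.216]
tcp_rot: [-1.216, 1.197, -1.199]
force: [-0.1, 0.0, -0.4]
finger_gap: 0.502
```

Emit:
arm_command --deltas '[-0.4,0,0,0,0,0,0,-0.6,0,0,0,0,0,0,-0.8,0,0,0,0,0,0,-1,0,0,0,0,0,0,-1,0,0,0,0,0,0,-1,0,0,0,0,0,0,-1,0,0,0,0,0,0,-1,0,0,0,0,0,0,-1,0,0,0,0,0,0,-1,0,0,0,0,0,0]' --force 20

```text
clock: 7.75
ee_pos: [0.4973, 0.1429, 0.2179]
tcp_rot: [-1.215, 1.196, -1.198]
force: [-1.2, -0.9, 7.0]
finger_gap: 0.139
```

```bash
python3 -c "
from h import *
print(delta((.4988,.143,.215),-89.1))
for c in('top','side'): cv2.imwrite('pics/f2%s.png'%c,robot.grab_frame(c)[:,:,::-1])
a=cv2.imread('pics/f2side.png')[190:310,180:320]
cv2.imwrite('pics/f2.png',cv2.resize(a,(700,600),interpolation=2))
"
```

```text
(array([-0. ,  2.9,  1.5]), array([-0.12,  0.03, -0.01]), 't=7.75', array([0.4973, 0.1429, 0.2179]), array([-1.25, -0.93,  7.03]), 'gap mm 11.84')
```

View pics/f2.png

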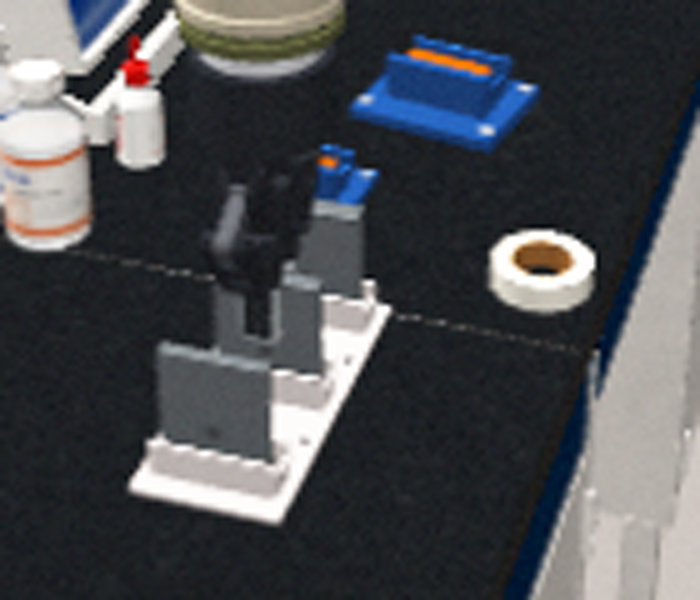

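The middle plate reads 11.8 mm, so 12 mm; it's still standing after the pinch at crop (268,315). That makes the third plate the thin one. I'll feel it as well.

Emit:
arm_command --deltas '[-0.4,0,0,0,0,0,0,0,0,0,0,0,0,0,0,0,-25,0,0,0,0,0,0,-60,0,0,0,0,0,0,-70,0,0,0,0,0,-37,-70,0,0,0,0,0,-75,-70,0,0,0,0,0,-75,-70,0,0,0,0,0,-75,-40,0,0,0,0,0,-75,0,0,0,0,0]'

```text
clock: 9.1
ee_pos: [0.496, 0.2171, 0.2161]
tcp_rot: [-1.215, 1.197, -1.199]
force: [0.3, 0.4, -0.3]
finger_gap: 0.499
```

Emit:
arm_command --deltas '[-0.4,0,0,0,0,0,0,-0.6,0,0,0,0,0,0,-0.8,0,0,0,0,0,0,-1,0,0,0,0,0,0,-1,0,0,0,0,0,0,-1,0,0,0,0,0,0,-1,0,0,0,0,0,0,-1,0,0,0,0,0,0,-1,0,0,0,0,0,0,-1,0,0,0,0,0,0]' --force 20

```text
clock: 10.35
ee_pos: [0.4962, 0.2181, 0.2184]
tcp_rot: [-1.214, 1.196, -1.198]
force: [-1.1, -0.3, 6.3]
finger_gap: 0.101
```

```bash
python3 -c "
from h import *
print(delta((.4976,.218,.215),-89.1))
for c in('top','side'): cv2.imwrite('pics/f3%s.png'%c,robot.grab_frame(c)[:,:,::-1])
a=cv2.imread('pics/f3side.png')[190:310,180:320]
cv2.imwrite('pics/f3.png',cv2.resize(a,(700,600),interpolation=2))
"
```

```text
(array([0.2, 3.4, 1.4]), array([-0.16,  0.03, -0.04]), 't=10.35', array([0.4962, 0.2181, 0.2184]), array([-1.13, -0.33,  6.28]), 'gap mm 8.57')
```

View pics/f3.png

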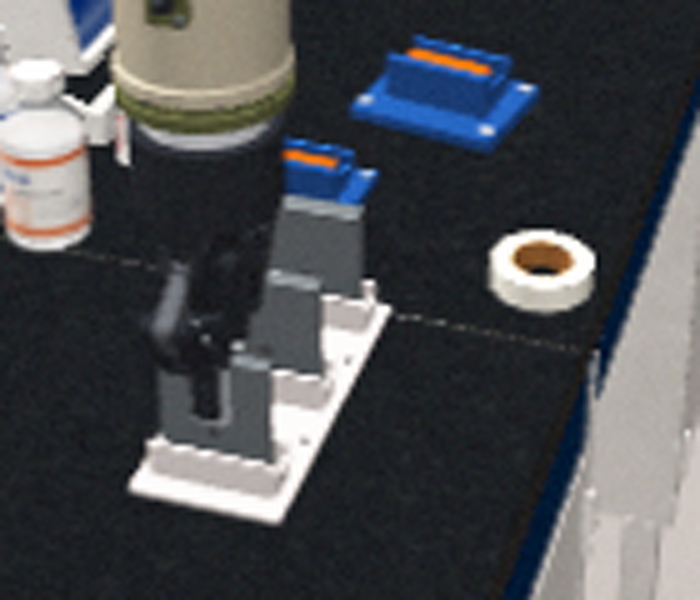

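Third plate reads 8.6 mm, so this is the 9 mm one. I'll grip it firmer and lift it straight up.

Emit:
arm_command --deltas '[-1,0,0,0,0,0,0,-1,0,0,0,0,0,0,-1,0,-10,0,0,0,0,-1,0,-20,0,0,0,0,-1,0,-40,0,0,0,0,-1,0,-65,0,0,0,0,-1,0,-95,0,0,0,0,-1,0,-120,0,0,0,0,-1,0,-140,0,0,0,0,-1,0,-140,0,0,0,0]' --force 45

```text
clock: 11.7
ee_pos: [0.4958, 0.2182, 0.3588]
tcp_rot: [-1.213, 1.195, -1.198]
force: [0.6, -0.2, -2.0]
finger_gap: 0.099
```

```bash
python3 -c "
from h import *
a=np.radians(-99.45)
print(delta((.4984,-.1987,.30),-99.45))
for c in('top','side'): cv2.imwrite('pics/f4%s.png'%c,robot.grab_frame(c)[:,:,::-1])
a=cv2.imread('pics/f4side.png')[190:310,180:320]
cv2.imwrite('pics/f4.png',cv2.resize(a,(700,600),interpolation=2))
"
```

```text
(array([416.9,  58.2,  -4.5]), array([-0.2 , 10.39, -0.09]), 't=11.70', array([0.4958, 0.2182, 0.3588]), array([ 0.6 , -0.16, -1.96]), 'gap mm 8.40')
```

View pics/f4.png

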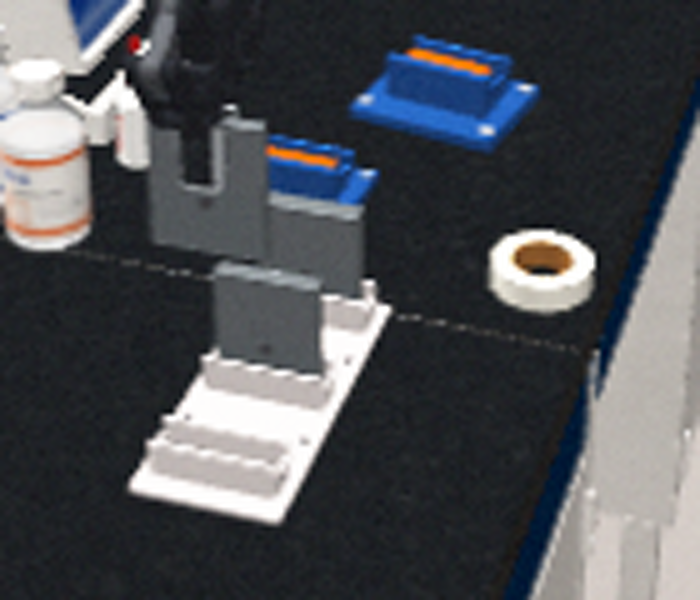

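```bash
python3 -c "
from h import *
for uv in((152,242),(266,258),(152,123),(266,120)):
    c,d=ray('side',(180+(uv[0]+.5)/5-.5,190+(uv[1]+.5)/5-.5)); t=(.2227-c[1])/d[1]; print((c+d*t).round(4))
"
```

```text
[0.5262 0.2227 0.1447]
[0.4657 0.2227 0.1481]
[0.5225 0.2227 0.213 ]
[0.4638 0.2227 0.2253]
```

```bash
cat > g.py <<'E'
from fit import *
import sys
def overlay(img,n,boxes,win,s,out):
    im=cv2.imread(img);x,y,w,h=win
    d=cv2.resize(im[y:y+h,x:x+w],None,fx=s,fy=s,interpolation=2);c=d.copy()
    for b,p,col in boxes:
        b=np.array(b)
        for i in range(8):
            for j in range(i):
                if (np.abs(b[i]-b[j])>1e-6).sum()==1:
                    q=(proj(n,place(np.array([b[i],b[j]]),p))-[x-.5,y-.5])*s
                    cv2.line(d,*[tuple(int(v) for v in k) for k in q],col,1)
    cv2.imwrite(out,np.hstack([c,d]))
E
python3 -c "
from g import *
overlay('pics/f4side.png','side',[(box(-30,30,-4.5,4.5,145.4,220.4),(.4955,.2182,.016),(0,255,0))],(200,195,44,56),9,'pics/g.png')"
```

```text
(no output)
```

View pics/g.png

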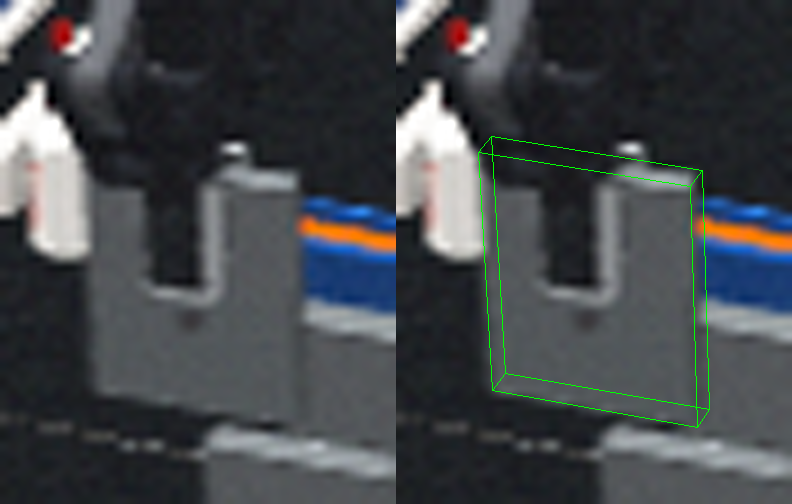

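Overlay: the held plate is upright; its foot edge runs from (95,393) to (298,423) in the left crop, within about 1 px of the model. The other two plates still stand. Next I carry it over the stand.

Emit:
arm_command --deltas '[-1,30,0,0,0,1,0,-1,80,0,-1,0,3,0,-1,135,0,-1,0,5,0,-1,190,0,-2,0,7,0,-1,245,0,-3,0,9,0,-1,300,0,-4,0,10.4,0,-1,350,0,-4.5,0,10.4,0,-1,390,20,-4.5,0,10.4,0,-1,417,45,-4.5,0,10.4,0,-1,417,58,-4.5,0,10.4,0]'

```text
clock: 13.05
ee_pos: [0.4965, -0.2017, 0.2958]
tcp_rot: [-1.127, 1.336, -1.331]
force: [0.6, 0.4, -0.8]
finger_gap: 0.094
```

```bash
python3 -c "
from g import *
print(delta((.4984,-.1987,.27),-99.45))
for c in('top','side'): cv2.imwrite('pics/f5%s.png'%c,robot.grab_frame(c)[:,:,::-1])
o=robot.get_obs();e=o['ee_pos'];f=(e[2]-.2134)*1000;print(f)
overlay('pics/f5side.png','side',[(box(-30,30,-4.5,4.5,f,f+75),(e[0],e[1],-.165),(0,255,0)),(box(-34,34,-3,4.6,12,42),(.4984,-.1987,-.165),(255,255,0))],(238,165,56,62),7,'pics/g5.png')
a=cv2.imread('pics/f5top.png')[150:270,180:320];cv2.imwrite('pics/g5t.png',cv2.resize(a,None,fx=5,fy=5))"
```

```text
(array([-3.3, 25.8,  1.5]), array([ 0.24, -0.27, -0.01]), 't=13.05', array([ 0.4965, -0.2017,  0.2958]), array([ 0.57,  0.4 , -0.78]), 'gap mm 8.00')
82.790211104072
```

View pics/g5.png

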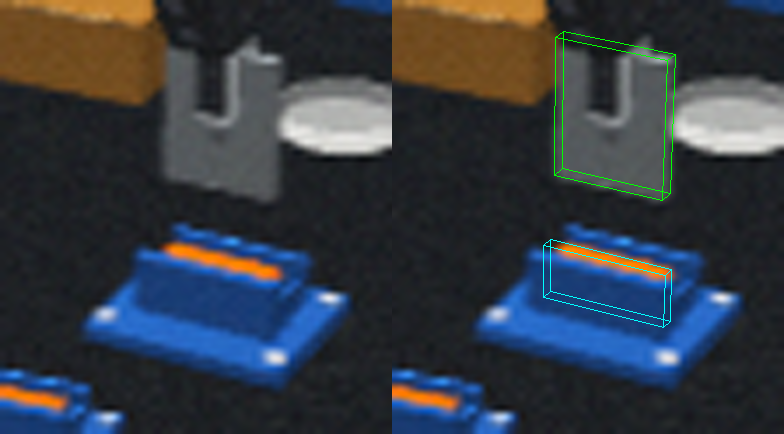

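View pics/g5t.png

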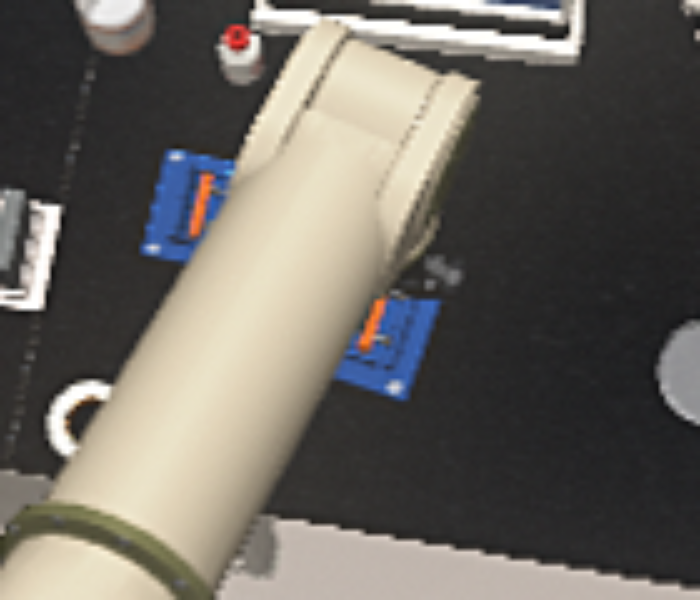

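```bash
python3 -c "
from g import *
overlay('pics/f5side.png','side',[(box(-34,34,-6,7.6,41,42),(.4984,-.1987,-.165),(255,255,0)),(box(-55,55,-48.8,41.2,0,12),(.4984,-.1987,-.165),(255,255,255)),(box(-38,38,7.6,17,12,42),(.4984,-.1987,-.165),(0,255,0))],(244,188,50,38),8,'pics/g6.png')
overlay('pics/top0.png','top',[(box(-34,34,-6,7.6,41,42),(.4984,-.1987,-.165),(255,255,0)),(box(-38,38,7.6,17,12,42),(.4984,-.1987,-.165),(0,255,0))],(232,186,44,52),9,'pics/g7.png')
"
```

```text
(no output)
```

View pics/g6.png

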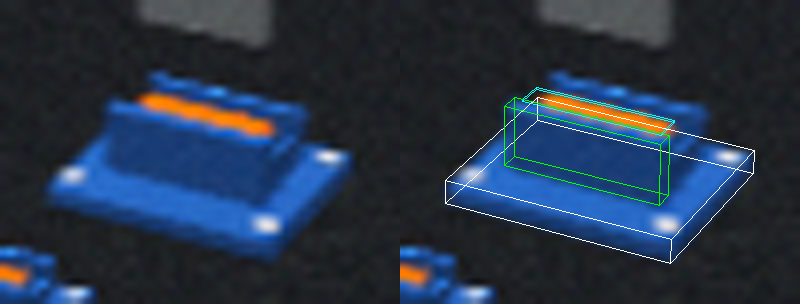

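View pics/g7.png

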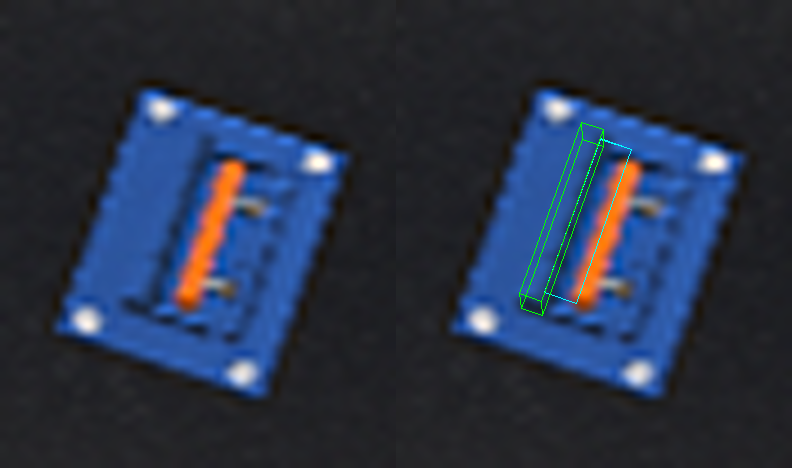

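Side and top overlays: the wall model matches the blue wall's corners at (108,103) and (265,205) in the side crop. In the top crop the slot edge lies on the dark line from (205,150) to (157,300). I'll line up just above the mouth and let the arm settle.

Emit:
arm_command --deltas '[-1,-2,8,1,0.2,-0.2,0,-1,-3.2,16,1.5,0.2,-0.2,0,-1,-3.2,24,1.5,0.2,-0.2,0,-1,-3.2,30,1.5,0.2,-0.2,0,-1,-3.2,30,1.5,0.2,-0.2,0,-1,-3.2,30,1.5,0.2,-0.2,0,-1,-3.2,30,1.5,0.2,-0.2,0,-1,-3.2,30,1.5,0.2,-0.2,0,-1,-3.2,30,1.5,0.2,-0.2,0,-1,-3.2,30,1.5,0.2,-0.2,0]'

```text
clock: 14.4
ee_pos: [0.4999, -0.1963, 0.2688]
tcp_rot: [-1.126, 1.324, -1.329]
force: [0.3, 0.5, -0.6]
finger_gap: 0.097
```

```bash
cat >> h.py <<'E'
def st():
    """plate pose in stand frame: x,y mm, foot z mm; force in stand frame"""
    o=robot.get_obs(); c,s=np.cos(-.165),np.sin(-.165); A=np.array([[c,s,0],[-s,c,0],[0,0,1]])
    d=A@(o["ee_pos"]-[.4984,-.1987,.2134])*1000
    print("stand xyz",d.round(2),"F",(A@o["force"]).round(2),"gap %.2f"%(o["finger_gap"]*85),"t",round(o["clock"],2))
E
python3 -c "
from h import *
st();print(delta((.4984,-.1987,.2554),-99.45))"
```

```text
stand xyz [ 1.07  2.61 55.37] F [ 0.21  0.54 -0.6 ] gap 8.21 t 14.4
(array([ 2.6, 13.4, -1.1]), array([-0.21,  0.18, -0.  ]), 't=14.40', array([ 0.4999, -0.1963,  0.2688]), array([ 0.3,  0.5, -0.6]), 'gap mm 8.21')
```

Emit:
arm_command --deltas '[-1,2.7,3,-1,-0.2,0.2,0,-1,2.7,6,-1,-0.2,0.2,0,-1,2.7,9,-1,-0.2,0.2,0,-1,2.7,11,-1,-0.2,0.2,0,-1,2.7,11,-1,-0.2,0.2,0,-1,2.7,11,-1,-0.2,0.2,0,-1,2.7,11,-1,-0.2,0.2,0,-1,2.7,11,-1,-0.2,0.2,0,-1,2.7,11,-1,-0.2,0.2,0,-1,2.7,11,-1,-0.2,0.2,0]'

```text
clock: 15.65
ee_pos: [0.4985, -0.1988, 0.2577]
tcp_rot: [-1.126, 1.33, -1.33]
force: [-0.6, 0.4, -1.1]
finger_gap: 0.101
```

```bash
python3 -c "
from h import *
st()"
```

```text
stand xyz [ 0.1  -0.12 44.33] F [-0.66  0.32 -1.07] gap 8.57 t 15.65
```

Emit:
arm_command --deltas '[-1,0,0.7,0,0,0,0,-1,0,1.4,0,0,0,0,-1,0,2.1,0,0,0,0,-1,0,2.8,0,0,0,0,-1,0,3.5,0,0,0,0,-1,0,4.2,0,0,0,0,-1,0,5,0,0,0,0,-1,0,5,0,0,0,0,-1,0,5,0,0,0,0,-1,0,5,0,0,0,0]'

```text
clock: 16.9
ee_pos: [0.4987, -0.1985, 0.2529]
tcp_rot: [-1.126, 1.329, -1.33]
force: [0.6, 3.2, 2.8]
finger_gap: 0.098
```

```bash
python3 -c "
from h import *
st()"
```

```text
stand xyz [ 0.29  0.2  39.48] F [0.07 3.21 2.78] gap 8.30 t 16.9
```

Contact: +3.2 N along the stand's y at foot height 39.5 mm, so the plate is touching the pad's lead-in. I'll move it towards the wall by 1.5 mm and feel again.

Emit:
arm_command --deltas '[-1,-0.5,0,0,0,0,0,-1,-1,0,0,0,0,0,-1,-1.5,0,0,0,0,0,-1,-1.5,0.5,0,0,0,0,-1,-1.5,1,0,0,0,0,-1,-1.5,1.5,0,0,0,0,-1,-1.5,2,0,0,0,0,-1,-1.5,2.5,0,0,0,0,-1,-1.5,2.5,0,0,0,0,-1,-1.5,2.5,0,0,0,0]'

```text
clock: 18.15
ee_pos: [0.4989, -0.1971, 0.2503]
tcp_rot: [-1.126, 1.33, -1.33]
force: [0.2, 3.1, 3.3]
finger_gap: 0.102
```

```bash
python3 -c "
from h import *
st()"
```

```text
stand xyz [ 0.19  1.62 36.87] F [-0.33  3.12  3.31] gap 8.63 t 18.15
```

Emit:
arm_command --deltas '[-1,0.2,0.7,0,0,0,0,-1,0.4,1.4,0,0,0,0,-1,0.6,2.1,0,0,0,0,-1,0.8,2.8,0,0,0,0,-1,0.8,3.5,0,0,0,0,-1,0.8,4.2,0,0,0,0,-1,0.8,5,0,0,0,0,-1,0.8,5,0,0,0,0,-1,0.8,5,0,0,0,0,-1,0.8,5,0,0,0,0]'

```text
clock: 19.4
ee_pos: [0.4988, -0.1973, 0.2449]
tcp_rot: [-1.126, 1.33, -1.328]
force: [2.2, 4.9, 0.3]
finger_gap: 0.097
```

```bash
python3 -c "
from h import *
st()"
```

```text
stand xyz [ 0.2   1.43 31.5 ] F [1.39 5.19 0.34] gap 8.25 t 19.4
```

The plate is in the mouth with its foot at 31.5 mm. Only the pad pushes on it (5 N sideways, about 0 N vertical). Continuing down past the cheeks.

Emit:
arm_command --deltas '[-1,0.3,1,0,0,0,0,-1,0.3,2,0,0,0,0,-1,0.3,3,0,0,0,0,-1,0.3,4,0,0,0,0,-1,0.3,5,0,0,0,0,-1,0.3,6,0,0,0,0,-1,0.3,7,0,0,0,0,-1,0.3,8,0,0,0,0,-1,0.3,8,0,0,0,0,-1,0.3,8,0,0,0,0]'

```text
clock: 20.65
ee_pos: [0.4988, -0.1974, 0.2368]
tcp_rot: [-1.126, 1.33, -1.328]
force: [1.5, 6.3, 0.1]
finger_gap: 0.101
```

```bash
python3 -c "
from h import *
st()"
```

```text
stand xyz [ 0.14  1.36 23.39] F [0.44 6.44 0.12] gap 8.57 t 20.65
```

Emit:
arm_command --deltas '[-1,0,1,0,0,0,0,-1,0,2,0,0,0,0,-1,0,3,0,0,0,0,-1,0,4,0,0,0,0,-1,0,5,0,0,0,0,-1,0,6,0,0,0,0,-1,0,7,0,0,0,0,-1,0,8,0,0,0,0,-1,0,9,0,0,0,0,-1,0,9,0,0,0,0]'

```text
clock: 21.9
ee_pos: [0.4988, -0.1974, 0.2278]
tcp_rot: [-1.126, 1.33, -1.328]
force: [2.6, 6.3, 1.0]
finger_gap: 0.102
```

Emit:
arm_command --deltas '[-1,0,0.5,0,0,0,0,-1,0,1,0,0,0,0,-1,0,1.5,0,0,0,0,-1,0,2,0,0,0,0,-1,0,2.5,0,0,0,0,-1,0,3,0,0,0,0,-1,0,3,0,0,0,0,-1,0,3,0,0,0,0,-1,0,3,0,0,0,0,-1,0,3,0,0,0,0]'

```text
clock: 23.15
ee_pos: [0.4988, -0.1973, 0.2255]
tcp_rot: [-1.126, 1.33, -1.328]
force: [-0.6, 7.4, 7.6]
finger_gap: 0.103
```

```bash
python3 -c "
from h import *
st()"
```

```text
stand xyz [ 0.14  1.41 12.05] F [-1.77  7.21  7.6 ] gap 8.74 t 23.15
```

Foot at 12.05 mm, with 7.6 N up from the floor. A slightly firmer press to be sure it's seated, then I'll ease it to the wall and open.

Emit:
arm_command --deltas '[-1,0,0.4,0,0,0,0,-1,0,0.5,0,0,0,0,-1,0,0.5,0,0,0,0,-1,0,0.5,0,0,0,0,-1,-0.4,0.5,0,0,0,0,-1,-0.7,0.5,0,0,0,0,-1,-0.7,0.5,0,0,0,0,-1,-0.7,0.5,0,0,0,0,-1,-0.7,0.5,0,0,0,0,-1,-0.7,0.5,0,0,0,0]'

```text
clock: 24.4
ee_pos: [0.4988, -0.1971, 0.2254]
tcp_rot: [-1.126, 1.329, -1.329]
force: [-3.3, 6.4, 10.9]
finger_gap: 0.099
```

```bash
python3 -c "
from h import *
st();print(delta((.4988,-.1974,.2255),-99.45))"
```

```text
stand xyz [ 0.14  1.63 12.03] F [-4.36  5.8  10.92] gap 8.42 t 24.4
(array([ 0.3, -0.1,  0. ]), array([-0.01,  0.03, -0.02]), 't=24.40', array([ 0.4988, -0.1971,  0.2254]), array([-3.35,  6.44, 10.92]), 'gap mm 8.42')
```

Emit:
arm_command --deltas '[-0.75,0,0,0,0,0,0,-0.7,0,0,0,0,0,0,-0.5,0,0,0,0,0,0,-0.2,0,0,0,0,0,0,0,0,0,0,0,0,0,0,0,0,0,0,0,0,0,0,0,0,0,0,0,0,0,0,0,0,0,0,0,0,0,0,0,0,0,0,0,0,0,0,0,0]'

```text
clock: 25.65
ee_pos: [0.4987, -0.1977, 0.2247]
tcp_rot: [-1.126, 1.33, -1.33]
force: [-0.5, 0.2, -0.3]
finger_gap: 0.5
```

```bash
python3 -c "
from g import *
st()
for c in('side',): cv2.imwrite('pics/f6%s.png'%c,robot.grab_frame(c)[:,:,::-1])
overlay('pics/f6side.png','side',[(box(-30,30,-4.5,4.5,12,87),(.4986,-.1973,-.165),(0,255,0))],(238,165,56,62),7,'pics/g8.png')"
```

```text
stand xyz [ 0.12  1.04 11.31] F [-0.52  0.09 -0.31] gap 42.53 t 25.65
```

View pics/g8.png

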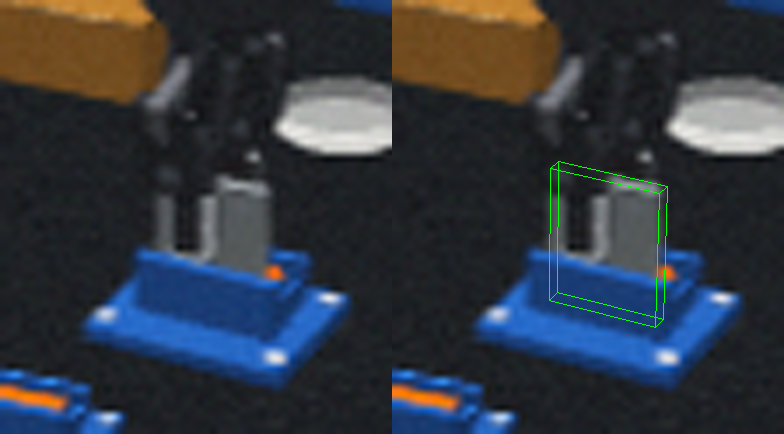

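Left crop: the plate stands in the slot with its top edge near (240,183), where the model has it, and the fingers are open and clear. Now retreat straight up and look once more.

Emit:
arm_command --deltas '[0,0,-10,0,0,0,0,0,0,-30,0,0,0,0,0,0,-60,0,0,0,0,0,0,-100,0,0,0,0,0,0,-140,0,0,0,0,0,0,-180,0,0,0,0,0,30,-180,0,0,0,0,0,90,-180,0,0,0,0,0,150,-180,0,0,0,0,0,200,-180,0,0,0,0]'

```text
clock: 26.95
ee_pos: [0.4648, -0.3973, 0.4056]
tcp_rot: [-1.126, 1.33, -1.332]
force: [0.8, -0.4, -0.1]
finger_gap: 0.496
```

Emit:
arm_command --deltas '[0,50,0,0,0,0,0,0,50,0,0,0,0,0,0,50,0,0,0,0,0,0,50,0,0,0,0,0,0,50,0,0,0,0,0,0,50,0,0,0,0,0,0,50,0,0,0,0,0,0,50,0,0,0,0,0,0,50,0,0,0,0,0,0,50,0,0,0,0,0]'

```text
clock: 28.2
ee_pos: [0.4575, -0.4444, 0.4047]
tcp_rot: [-1.126, 1.33, -1.33]
force: [-0.2, -0.5, -0.5]
finger_gap: 0.497
```

```bash
python3 -c "
from g import *
st()
for c in('side','top'): cv2.imwrite('pics/f7%s.png'%c,robot.grab_frame(c)[:,:,::-1])
overlay('pics/f7side.png','side',[(box(-30,30,-4.5,4.5,12,87),(.4986,-.1973,-.165),(0,255,0))],(238,165,56,62),7,'pics/g9.png')
overlay('pics/f7top.png','top',[(box(-30,30,-4.5,4.5,12,87),(.4986,-.1973,-.165),(0,255,0))],(232,180,44,58),9,'pics/g9t.png')
a=cv2.imread('pics/f7side.png')[185:305,180:320];cv2.imwrite('pics/g9s.png',cv2.resize(a,None,fx=4,fy=4))"
```

```text
stand xyz [ 4.0000e-02 -2.4903e+02  1.9126e+02] F [-0.16 -0.52 -0.48] gap 42.25 t 28.2
```

View pics/g9.png

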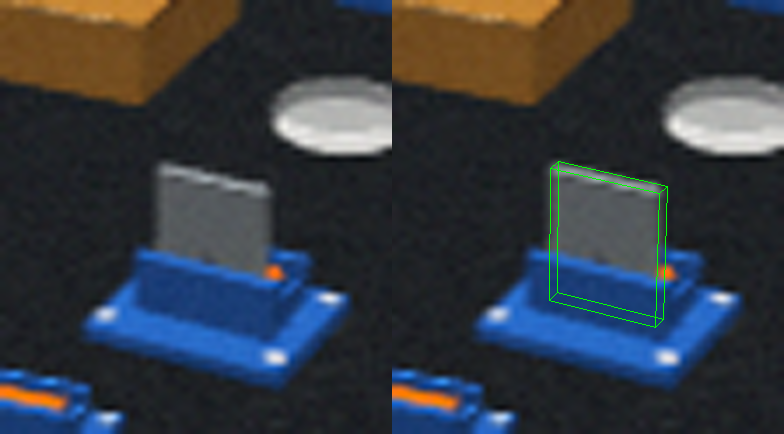

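View pics/g9t.png

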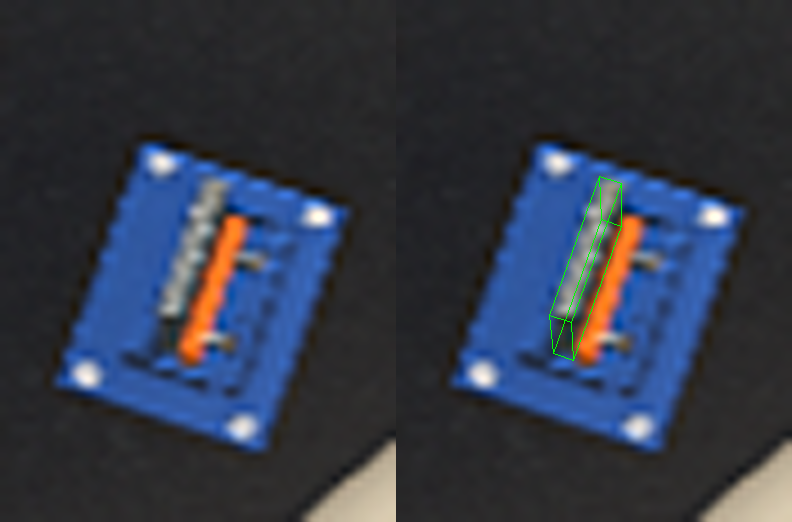

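View pics/g9s.png

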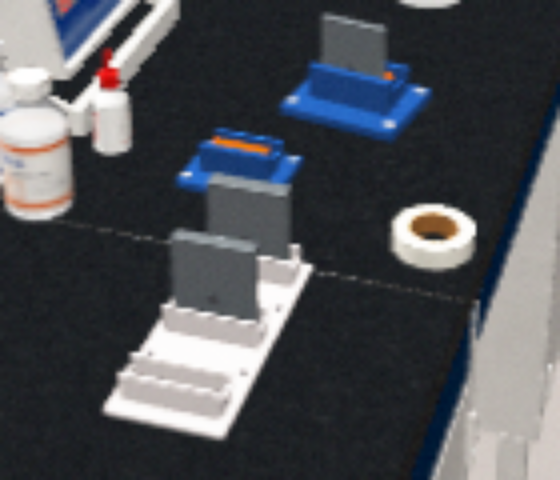

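View pics/f7top.png

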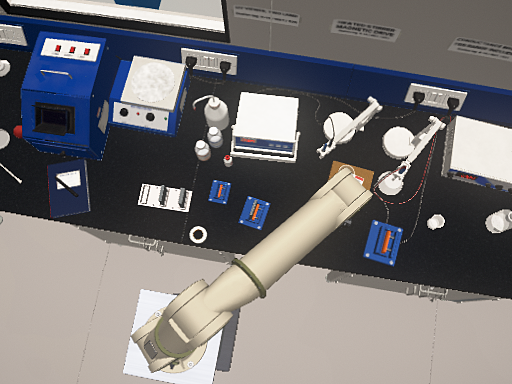

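The plate stands upright at its home height in both views: side crop top edge from (158,168) to (268,187), and in the top crop the plate sits beside the orange pad at (190,250). The two thicker plates stand in the rack, and the tape, dropper and bottles are where they were. Handing in.

```bash
python3 -c "
from workcell import robot
print(robot.finish_job())"
```

```text
the job is handed in; nothing more can be done
None
```

The thinnest plate is fully home and upright in the slot of the middle-sized blue stand. I let go of it, backed the arm away and handed the job in at about 28 s.

- **Choosing the plate:** I pinched all three in the rack and read 14.5, 11.8 and 8.6 mm, so I took only the last one, the 9 mm plate.
- **Seating it:** The first lowering touched the orange pad's lead-in at about 3 N. I moved the plate 1.5 mm towards the wall and it went in. The floor stopped it with the foot at 12.0 mm, and I finished with a press of about 11 N.
- **Last pictures:** Both cameras show the plate upright at home height, within about a pixel of its model. The two thicker plates are still standing in the rack. The tape, dropper and bottles look unmoved; I did not check the glass dish separately.
- **Disagreements:** The trained networks' points for the slot floor and pad were 1 to 2 cm off, so I used my own model fits instead. The slot turned out to be about 1 mm further towards the wall than my picture estimate, which I corrected by touch.

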